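Click the filter wheel round to its polariser

ROBOT

A 6-joint arm with a two-finger parallel gripper is mounted at the origin on a cart in front of the work surface, level with it; the furniture and walls round the work are solid. World frame = base frame: x ahead of the robot, y to its left, z up, the work surface at z = 0. Lengths are in m, angles in rad, forces in N, time in s.
With the tool pointing down it reaches from about 0.35 to 0.975 m from the base axis. Payload 7.1 kg.
Tool frame: the origin (TCP) lies midway between the tips of the shut fingers; the grasp point (between the pads) lies 19 mm behind it; z points along the fingers, y is the line along which they close (so a half turn about z gives the same grasp; the last joint's range is limited). The gripper opens to 88 mm and grips with 3 to 60 N. Pads are 20 mm wide; open, the fingers measure 115 mm over their backs; the gripper's body (75 mm by 178 mm) begins 61 mm behind the grasp point.
Start: joints at [1.143, 0.423, 1.63, -0, 1.089, -0.019], TCP at [0.248, 0.573, 0.223] pointing down, gripper open.
Joint ranges: [-3, 3], [-0.9, 2.11], [0.09, 2.58], [-1.31, 4.45], [0.11, 2.69], [-2.54, 2.54]. Speed limits (rad/s): [2.39, 2.39, 3.01, 3.14, 3.14, 3.14].

INTERFACE

Orientations are given as a unit quaternion [w, x, y, z].
In Python, from station import move_pose, movel, movej, command_gripper, wait, inverse_kinematics, read_camera, camera_info, MotionError, job_done, get_time, get_joint_pos, get_qvel, get_effort, get_tcp_pos, get_ee_rot, get_ft_force, get_ft_torque, get_grip_width, get_finger_force gives the robot as it stands. Calls block until the motion is done:
- move_pose(position, orientation): joint-space move of the TCP to a pose.
- movel(position, frame=None, v=0.15, until_force=None): straight line of the TCP; frame=None keeps the orientation; v is the mean speed in m/s. With until_force (N) it stops when the force on the tool has changed by that much, and returns True; else False.
- movej(angles): joint-space move.
- command_gripper(opening): opening from 0.0 (shut) to 1.0 (fully open); the grip force is fixed at half the most; returns when the fingers have stopped.
- wait(seconds).
- inverse_kinematics(position, orientation): joint angles nearest the present ones, or None.
- read_camera(name): name is "scene" or "top"; returns the picture (420x560x3 uint8, red, green, blue); there is no depth.
- camera_info(name): a dict with "intrinsics" (3x3 intrinsics, pixels), "T" (4x4, takes a point from camera to world coordinates). Camera axes: x right, y up, looking along -z (the intrinsics and any distortion apply to the point x, -y, -z); pixel columns grow to the right and rows downward; lengths in m; the calibration is good to about 2 mm. A picture is of the moment at which its call begins. camera_info takes no time and is no camera call.
A pose or a line that the arm cannot do raises MotionError and nothing moves.
- job_done(): hands the job in; it is judged then, once.
Readings, each from a call of its own:
- get_time(): time.
- get_joint_pos(): joint angles.
- get_qvel(): joint speeds.
- get_effort(): joint torques, N m.
- get_tcp_pos(): TCP position.
- get_ee_rot(): TCP orientation.
- get_ft_force(): force on the tool from outside, world axes, zero at the start.
- get_ft_torque(): the same for the moment, N m.
- get_grip_width(): opening from 0.0 (shut) to 1.0 (fully open).
- get_finger_force(): force on a finger pad.
Only numpy, scipy, OpenCV 4.12 (cv2) and the standard library are available. Lean on these libraries where they do the work, as an engineer would, in place of code of your own. Each camera call takes 0.05 s, during which the arm holds its last target. There are 200 camera calls.

TASK

On the small breadboard on the desk stands a six-place filter wheel that you turn by hand. Push its spokes one after another, gently, with a fingertip or the outside of the closed fingers, until the wheel clicks into place with its short knurled stem (the polariser's) pointing straight up, then stand clear. Do not touch the filter glasses or the mirror behind the wheel, and leave the loose things round it where they are: nothing is to be picked up.

Things in the scene. Friction and masses are not known exactly. Their poses are not given: they have to be found in the camera images.
- wheel_axis (a point): Centre of the upright filter wheel, on its axle, 125 mm above the desk, in the wheel's middle plane. It does not turn with the wheel: x runs along the axle from the wheel's front (robot side) to its back, z is up, y lies in the plane of the wheel, to the left. The wheel is a black plate 110 mm in diameter, 8 mm thick. A pillar with the bearing stands behind it, up to 17 mm above the axle.
- spoke_tip (a point): Outer end, on the centre line, of one of the six alike spokes: the one 30 degrees clockwise from the stem, seen from the front. Spokes are plain steel rods 7 mm thick that stick out radially from the rim to 100 mm from the axle, every 60 degrees, so they stand 30, 90 and 150 degrees to either side of the stem. In every click place the two upper spokes stand 30 degrees left and right of upright.
- stem_tip (a point): Outer end of the knurled stem, on its centre line, 70 mm from the axle; turns with the wheel; its z axis is the stem's direction, radially outwards. The stem is 16 mm thick, sticks out only 15 mm from the rim (the spokes 45 mm) and stands alone half-way between two spokes.
- wheel (a joint): Wheel angle (rad), no end stops: 0 or any whole turn (6.283) is stem straight up; grows as the top moves toward -y of wheel_axis (clockwise from the front). A spring roller gives six click places, every 60 deg: pushed just past half-way (30 deg) it snaps to the next by itself, short of that it springs back. 1 to 3 N at a spoke; damped, no coasting. Starts 2 or 3 clicks off, rarely balanced between two.
- filters: The six filter glasses, 22 mm across, in round windows of the wheel's plate, centres 37 mm from the axle, one of them in line with the stem and one every 60 degrees. Origin on the axle; turns with the wheel. Not to be touched.
- bench: Fixed aluminium breadboard, 162 x 125 x 12 mm, that carries wheel and mirror. Origin on the desk right under wheel_axis, axes as there; the board reaches from 45 mm in front of it to 117 mm behind and 62 mm to either side.
- mirror: Mirror in its square mount, 48 x 46 x 46 mm, on a post on the breadboard 75 to 125 mm behind the wheel; its top is 181 mm above the desk. Origin at its underside. Not to be touched.
- case: Loose: black screw case of an objective, 37 mm in diameter, 48 mm tall, standing; origin under its centre, as for the things below.
- cap_screw: Loose: steel cap screw standing on its head on a corner of the breadboard, 10 mm wide, 22 mm tall.
- lens_dust_cap: Loose: black lens cap lying flat, 42 mm in diameter, 8 mm thick.
- spare_post: Loose: plain steel post standing, 13 mm in diameter, 50 mm tall.
- tape: Loose: roll of white tape lying flat, 64 mm in diameter, 19 mm thick.
- tweezer: Loose: fine tweezers lying flat, 122 mm long.
- spare_eyepiece: Loose: eyepiece standing on its barrel, 34 mm in diameter, 50 mm tall.
- carton: Loose: small standing carton, 37 x 50 x 72 mm.

How it is judged:
By the outcome, as a careful person would: the job done as asked, in the order asked, and still so for the second after the job is handed in, with the robot touching nothing.
It also fails if it takes over 48 s, if anything falls off the work surface, if the arm or the gripper's body presses on something with over 40 N, if the wrist force passes 120 N, or if a joint passes its speed limit or range.

## Working session

There is one attempt and no reset: what is moved stays moved. The work goes in short steps, each a Python script; the robot and the scene stay as the last script left them, time stands still between calls to the robot, and variables do not carry over. Pictures are saved under pics/ and viewed, at most 10 in all, crops included, and the job is handed in when it is done.

```bash
ls; mkdir -p pics; python3 - <<'E'
from station import *
import cv2,numpy as np
np.set_printoptions(precision=4,suppress=True)
for n in("scene","top"):
    cv2.imwrite(f"pics/{n}0.png",read_camera(n)[:,:,::-1]); c=camera_info(n); print(n,c)
print(get_time(),get_ee_rot())
E
```

```text
pics
scene {'intrinsics': array([[455.9692,   0.    , 275.8229],
       [  0.    , 455.9692, 204.2254],
       [  0.    ,   0.    ,   1.    ]]), 'T': array([[-0.8621,  0.3623, -0.3543,  0.2437],
       [-0.5066, -0.6359,  0.5823,  0.6105],
       [-0.0143,  0.6815,  0.7317,  0.8492],
       [ 0.    ,  0.    ,  0.    ,  1.    ]])}
top {'intrinsics': array([[434.2965,   0.    , 271.3838],
       [  0.    , 434.2965, 203.6603],
       [  0.    ,   0.    ,   1.    ]]), 'T': array([[ 0.092 ,  0.9748, -0.203 ,  0.3903],
       [-0.9958,  0.0907, -0.0156,  0.034 ],
       [ 0.0032,  0.2036,  0.9791,  1.1189],
       [ 0.    ,  0.    ,  0.    ,  1.    ]])}
0.1 [-0.0002  0.203   0.9792 -0.0007]
```

View pics/scene0.png

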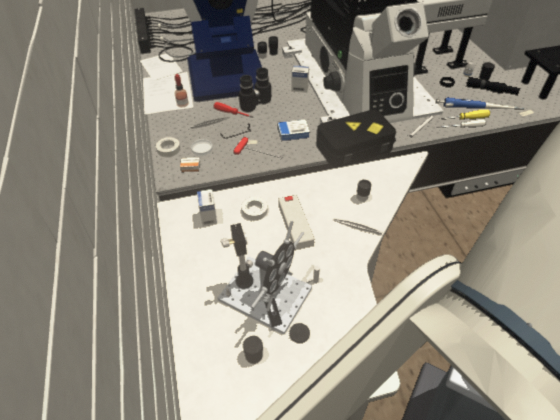

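View pics/top0.png

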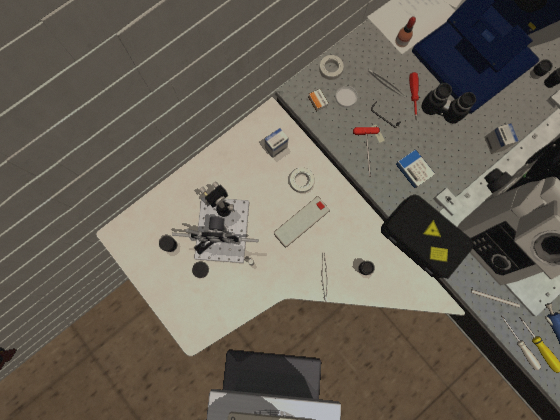

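The overview shows the wheel at about (275,262) in the scene view and about (218,235) in the top view, with the dust cap, case and screw around it. I'll zoom in on both.

```bash
python3 - <<'E'
import cv2,numpy as np
a=cv2.imread("pics/scene0.png")[190:370,190:350]; b=cv2.imread("pics/top0.png")[165:290,145:285]
a=cv2.resize(a,None,fx=3.3,fy=3.3,interpolation=cv2.INTER_CUBIC)
b=cv2.resize(b,None,fx=5,fy=5,interpolation=cv2.INTER_CUBIC)[:600]
b=cv2.resize(b,None,fx=.8,fy=.8) if 0 else b
cv2.imwrite("pics/c1.png",a[:600]);cv2.imwrite("pics/c2.png",b)
E
```

```text
(no output)
```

View pics/c1.png

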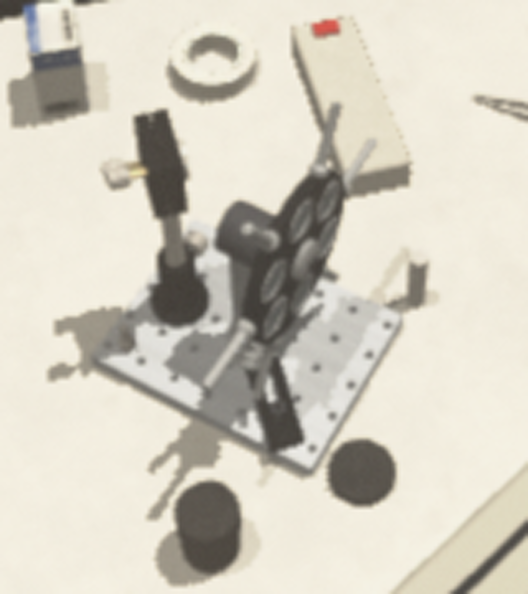

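View pics/c2.png

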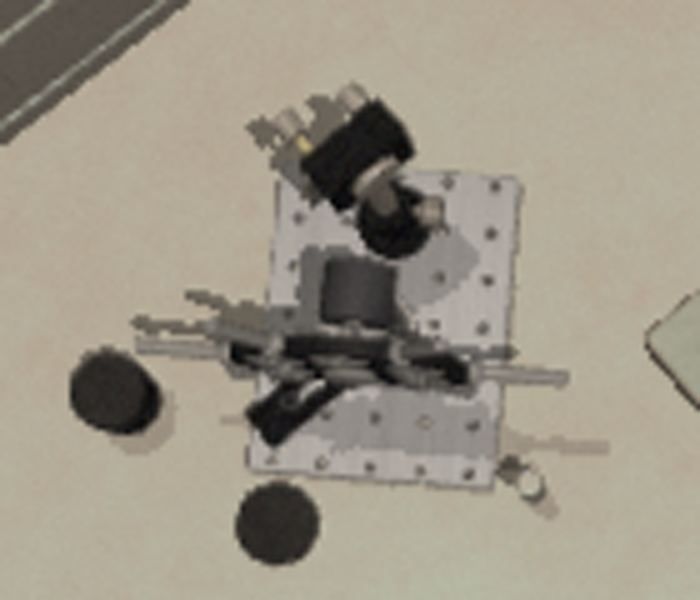

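The scene crop shows the front face to the right, with one free spoke end at crop (210,385) and the two upper spokes at (335,105) and (370,142). The top crop shows horizontal spoke tips at (137,347) and (568,378), so the wheel is in a click place. The board corners are at about (275,175), (522,178), (493,488) and (248,470).

```bash
cat > h.py <<'E'
from station import *
import cv2,numpy as np
np.set_printoptions(precision=4,suppress=True)
CI={n:camera_info(n) for n in("scene","top")}
def ray(n,px,z):
    c=CI[n];K=c["intrinsics"];T=c["T"]
    d=T[:3,:3]@np.array([(px[0]-K[0,2])/K[0,0],-(px[1]-K[1,2])/K[1,1],-1]);o=T[:3,3]
    return o+d*(z-o[2])/d[2]
def proj(n,P):
    c=CI[n];T=c["T"];p=T[:3,:3].T@(np.asarray(P)-T[:3,3]);p=c["intrinsics"]@(p*[1,-1,-1]);return p[:2]/p[2]
E
python3 - <<'E'
from h import *
t=lambda p:(145+p[0]/5,165+p[1]/5)
s=lambda p:(190+p[0]/3.3,190+p[1]/3.3)
C=[ray("top",t(p),.012) for p in((275,175),(522,178),(493,488),(248,470))]
print(np.array(C))
S=[ray("scene",s(p),.012) for p in((95,360),(310,470),(400,318))];print("scene",np.array(S)) 
L,R=[ray("top",t(p),.125) for p in((137,347),(568,378))];print("tips",L,R,np.linalg.norm(L-R),(L+R)/2)
yv=(L-R)/np.linalg.norm(L-R);xv=np.array([yv[1],-yv[0],0]);print("yaw spokes",np.arctan2(xv[1],xv[0]),"axis from board",[np.mean(C,0)-xv*.036])
c=(L+R)/2
for nm,r in(("stem",.07),("spoke",.1)):
  for a in ((180,120,-120,60,-60,0) if nm=="stem" else (30,90,150,-150,-90,-30)):
    q=np.radians(a);P=c+r*(-np.sin(q)*yv+np.cos(q)*np.array([0,0,1]))
    u=proj("scene",P);v=proj("top",P);print(nm,a,(u-190)*3.3,(v-[145,165])*5)
for nm,px in(("case",(105,395)),("cap",(278,523)),("screw",(520,480)),):print(nm,ray("top",t(px),.02))
E
```

```text
[[0.6123 0.2378 0.012 ]
 [0.6227 0.1095 0.012 ]
 [0.4616 0.1077 0.012 ]
 [0.4592 0.2323 0.012 ]]
scene [[0.6152 0.2391 0.012 ]
 [0.4586 0.2365 0.012 ]
 [0.4611 0.1143 0.012 ]]
tips [0.5033 0.2701 0.125 ] [0.5074 0.0711 0.125 ] 0.1990040611356443 [0.5054 0.1706 0.125 ]
yaw spokes 0.020479759224906087 axis from board [array([0.5029, 0.1711, 0.012 ])]
stem 180 [297.0756 316.7381] [369.7616 380.6154]
stem 120 [343.5531 213.2513] [488.3273 380.9922]
stem -120 [245.8552 362.0132] [234.4398 362.7194]
stem 60 [345.3331 142.0819] [478.6168 362.228 ]
stem -60 [241.669  293.9432] [206.7124 342.6845]
stem 0 [295.1462 176.6588] [332.1656 341.6768]
spoke 30 [338.0066  96.5751] [445.3545 344.7847]
spoke 90 [373.7905 134.7622] [569.081  378.0777]
spoke 150 [334.7006 272.9007] [473.4672 391.7742]
spoke -150 [257.4356 393.532 ] [273.8167 377.3925]
spoke -90 [207.3817 383.4827] [135.924  346.9226]
spoke -30 [248.5298 223.4349] [208.712  327.7946]
case [0.4895 0.3078 0.02  ]
cap [0.4338 0.2125 0.02  ]
screw [0.4663 0.0941 0.02  ]
```

The axis is at about (0.505, 0.171, 0.125) with yaw about 0.02. A stem at -120° fits the blob at crop (255,355). I'll move to a point above and left of the wheel with the fingers shut, and look closer at the same time.

```bash
cat >> h.py <<'E'
A=np.array([.505,.171,.125]);psi=.02
Q=[0,-np.sin(psi/2),np.cos(psi/2),0]
yv=np.array([-np.sin(psi),np.cos(psi),0])
def at(y,z): return A+y*yv+[0,0,z-.125]
def zoom(nm,n=("scene","top")):
    o=[]
    for k in n:
        u=proj(k,A);im=read_camera(k)[:,:,::-1];x,y=(u-40).astype(int)
        o.append(cv2.resize(im[y:y+80,x:x+80],(400,400),interpolation=cv2.INTER_CUBIC) if len(n)>1 else cv2.resize(im[y:y+80,x:x+80],(600,600),interpolation=cv2.INTER_CUBIC))
    cv2.imwrite(nm,np.hstack(o))
E
python3 - <<'E'
from h import *
zoom("pics/z1.png",("scene",))
command_gripper(0.0)
move_pose(at(.10,.28),Q)
print(get_time(),get_tcp_pos(),get_ee_rot(),get_ft_force(),get_grip_width())
E
```

```text
2.975 [0.5027 0.2716 0.2799] [-0.0001 -0.0102  0.9999  0.0001] [-0.2168 -0.3101  0.068 ] 0.0033805434262678736
```

View pics/z1.png

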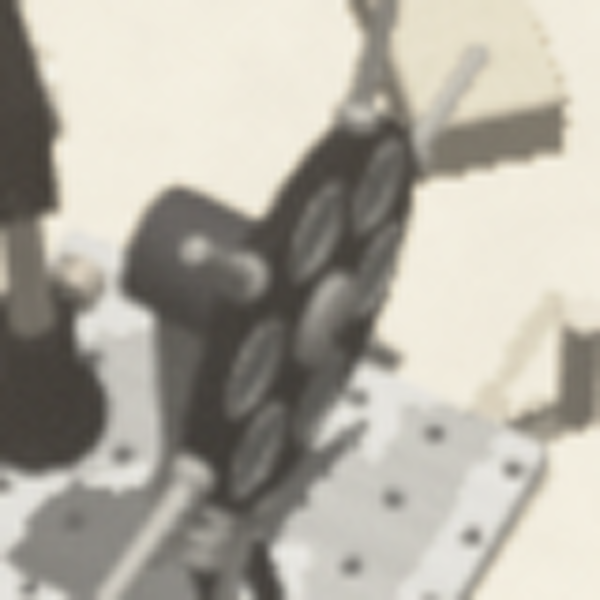

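The zoom shows the knurled stem at (210,535), just below the left horizontal spoke, so it is at -120° and needs two clicks clockwise. First push: the upper left spoke towards -y.

```bash
cat >> h.py <<'E'
def push():
    movel(at(.082,.28),frame=Q,v=.15); movel(at(.082,.194),v=.12)
    movel(at(.045,.199),v=.05); print(get_ft_force())
    movel(at(.006,.208),v=.04); print(get_ft_force())
    wait(.3); movel(at(.010,.28),v=.1); print(get_time(),get_ft_force())
E
python3 - <<'E'
from h import *
push()
zoom("pics/z2.png")
E
```

```text
[0.4567 1.9171 1.3602]
[ 0.0978  0.5134 -0.2548]
7.3333 [ 0.4054  0.3002 -0.603 ]
```

View pics/z2.png

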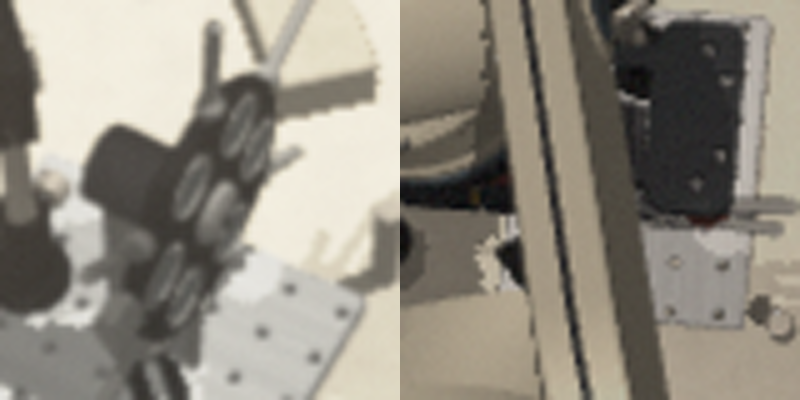

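The left panel shows a spoke near upright, with its tip at (212,25). The wheel may not have clicked, so I'll measure the angle now.

```bash
cat >> h.py <<'E'
def ang(px):  # scene pixel -> angle and radius in the wheel plane
    o=CI["scene"]["T"][:3,3];d=ray("scene",px,0)-o;n=np.array([np.cos(psi),np.sin(psi),0])
    P=o+d*((A-o)@n)/(d@n)-A;y=P@yv;return np.degrees(np.arctan2(-y,P[2])),np.hypot(y,P[2])
E
python3 - <<'E'
from h import *
b=(proj("scene",A)-40).astype(int)
for p in((212,22),(300,152),(305,2)):print(ang(b+np.array(p)/5))
zoom("pics/z3.png",("scene",)); print(get_time())
E
```

```text
(np.float64(4.24273175232666), np.float64(0.10031888173677671))
(np.float64(129.04520510201556), np.float64(0.10793821141386238))
(np.float64(68.77714468511272), np.float64(0.089200882233464))
7.4833
```

View pics/z3.png

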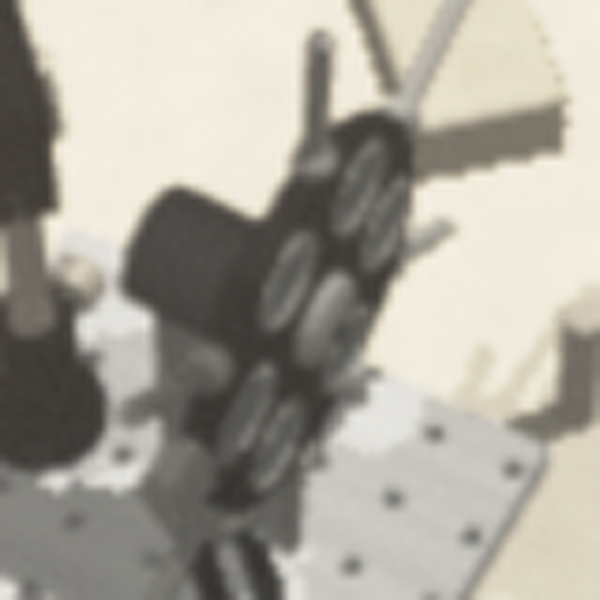

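The wheel has stopped with a spoke at about +5°, just past half-way, and no snap is visible yet. I'll wait a moment and check it by brightness along the spoke circle.

```bash
cat >> h.py <<'E'
def prof(r=.092,a=range(-24,56,4)):
    g=cv2.cvtColor(read_camera("scene"),cv2.COLOR_RGB2GRAY).astype(np.float32)
    o=[]
    for t in np.radians(list(a)):
        u=proj("scene",A+r*(-np.sin(t)*yv+np.cos(t)*np.array([0,0,1])))
        o.append(int(cv2.getRectSubPix(g,(1,1),tuple(map(float,u)))[0,0]))
    print(dict(zip(a,o)))
E
python3 - <<'E'
from h import *
prof(); wait(1.0); prof(); print(get_time())
E
```

```text
{-24: 114, -20: 235, -16: 235, -12: 235, -8: 235, -4: 231, 0: 152, 4: 101, 8: 181, 12: 233, 16: 159, 20: 153, 24: 219, 28: 224, 32: 223, 36: 222, 40: 223, 44: 223, 48: 222, 52: 222}
{-24: 114, -20: 235, -16: 235, -12: 236, -8: 234, -4: 231, 0: 153, 4: 101, 8: 181, 12: 233, 16: 160, 20: 153, 24: 218, 28: 224, 32: 224, 36: 222, 40: 222, 44: 223, 48: 222, 52: 222}
8.5833
```

The wheel is balanced at about +4°. I'll push the same spoke a little further.

```bash
python3 - <<'E'
from h import *
movel(at(.034,.28),v=.12); movel(at(.034,.207),v=.1)
movel(at(-.012,.209),v=.04); print(get_ft_force()); prof(); wait(.3)
movel(at(.0,.28),v=.1); prof(); print(get_time())
zoom("pics/z4.png",("scene",))
E
```

```text
[-0.0859 -0.0589  0.463 ]
{-24: 112, -20: 234, -16: 234, -12: 161, -8: 63, -4: 91, 0: 87, 4: 61, 8: 63, 12: 62, 16: 61, 20: 62, 24: 64, 28: 76, 32: 119, 36: 191, 40: 217, 44: 220, 48: 220, 52: 221}
{-24: 114, -20: 235, -16: 235, -12: 236, -8: 235, -4: 234, 0: 235, 4: 235, 8: 236, 12: 235, 16: 160, 20: 137, 24: 140, 28: 121, 32: 142, 36: 197, 40: 219, 44: 221, 48: 222, 52: 223}
12.3833
```

View pics/z4.png

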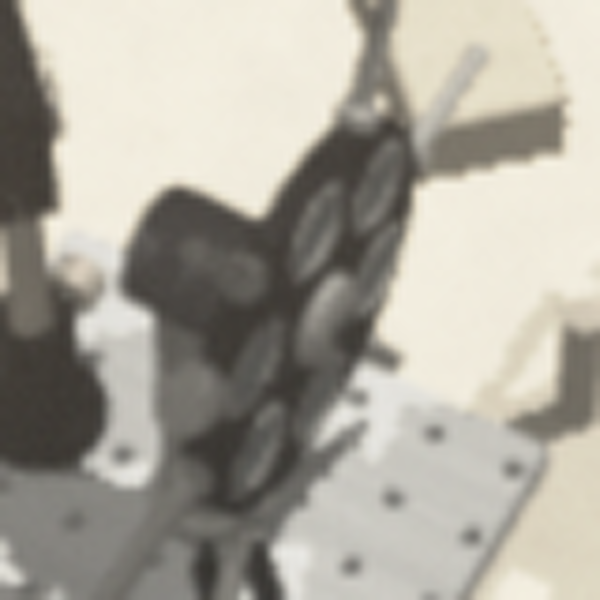

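It clicked: the spokes are back in click places and the stem, faint at (200,385), is now at -60°. Second push goes a bit further in one stroke.

```bash
sed -i 's/at(.006,.208)/at(-.010,.210)/; s/at(.010,.28),v=.1/at(.0,.28),v=.1/' h.py; python3 - <<'E'
from h import *
push(); prof()
movel(at(.16,.32),v=.2); prof(); prof(.066,range(-24,28,4)); print(get_time())
zoom("pics/z5.png")
E
```

```text
[-0.2793  1.1919  1.4533]
[-0.144   0.3149 -0.1793]
17.6083 [ 0.3715 -1.1275  0.9467]
{-24: 111, -20: 235, -16: 234, -12: 215, -8: 230, -4: 233, 0: 235, 4: 235, 8: 236, 12: 234, 16: 160, 20: 138, 24: 141, 28: 121, 32: 141, 36: 198, 40: 219, 44: 223, 48: 223, 52: 223}
{-24: 128, -20: 235, -16: 234, -12: 217, -8: 232, -4: 234, 0: 236, 4: 235, 8: 236, 12: 235, 16: 162, 20: 144, 24: 150, 28: 135, 32: 150, 36: 201, 40: 220, 44: 224, 48: 223, 52: 223}
{-24: 75, -20: 97, -16: 148, -12: 135, -8: 121, -4: 191, 0: 204, 4: 206, 8: 222, 12: 191, 16: 191, 20: 166, 24: 145}
18.7333
```

View pics/z5.png

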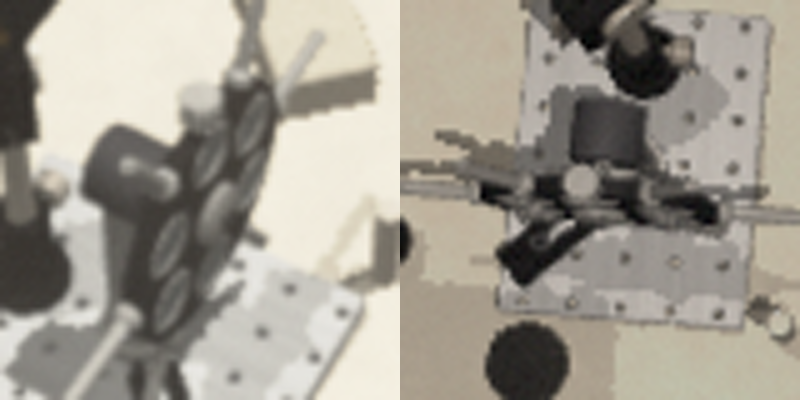

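The stem stands upright, at (200,100) in the scene panel and (582,182) in the top panel. The spokes match the click places and the arm is clear.

```bash
python3 -c "
from station import *
job_done();print(get_time())"
```

```text
the job is handed in; nothing more can be done
the job is handed in; nothing more can be done
```

The filter wheel is clicked into place with the polariser's knurled stem straight up, the arm is standing clear, and the job was handed in at about 19 s of the 48 s allowed.

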